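Release a gas trap from its bench clamp

ROBOT

A 6-joint arm with a two-finger parallel gripper is mounted at the origin on a cart in front of the work surface, level with it; the furniture and walls round the work are solid. World frame = base frame: x ahead of the robot, y to its left, z up, the work surface at z = 0. Lengths are in m, angles in rad, forces in N, time in s.
With the tool pointing down it reaches from about 0.25 to 0.775 m from the base axis. Payload 4 kg.
Tool frame: the origin (TCP) lies on the centre line of the jaws, within the pads' length; the fingertips stand 22 mm ahead of it and the grasp point (between the pads) lies 3 mm ahead of it; z points along the fingers, y is the line along which they close (so a half turn about z gives the same grasp; the last joint's range is limited). The gripper opens to 85 mm and grips with 20 to 120 N. Pads are 22 mm wide; open, the fingers measure 114 mm over their backs; the gripper's body (76 mm by 85 mm) begins 54 mm behind the grasp point. The pads swing forward as they close: fully open they stand 13 mm farther back than shut.
Start: joints at [1.138, 0.087, 1.371, -0, 1.684, -0.103], TCP at [0.178, 0.52, 0.253] pointing down, gripper open.
Joint ranges: [-3.1, 3.1], [-0.76, 2.03], [0.27, 2.55], [-1.08, 4.22], [0.17, 2.65], [-2.57, 2.57]. Speed limits (rad/s): [2.79, 2.79, 3.14, 3.14, 3.14, 3.14].

INTERFACE

Orientations are given as a rotation vector (axis times angle).
In Python, from bench import manip gives the robot as it stands.
- The arm moves only by the tool jog_arm, never from a script. Its argument "series" is a list that holds one entry, the list of rows, each a list of 7 numbers: the turn, a rotation vector about the tool's x, y, z in rad, then the shift along the tool's x, y, z in m, then the opening, from 0 (shut) to 1 (fully open). A call has 1 to 8 rows; each row is the pose to reach, as a shift and turn from the pose commanded when the call began, along the tool's axes at that moment; what a row does not reach only later rows make up. A row lasts 1/8 s, in which the tool goes at most 62.5 mm and 10.7 degrees, less where a joint would pass 70% of its speed; a pose out of reach is approached as far as the arm can. A call with a gripper value outside its range is refused whole. The fingers move at their own pace and stop on an object; "squeeze" is the grip in N (left out, the last holds). Time passes only in rows, so rows that repeat a pose let the fingers close. It gives the time, the measured TCP pose, the force, the opening and the grip force at its end, in the units of the state.
- manip.read_state(): the state, without advancing time (a new reading comes with each control period).
- manip.get_image(name): name is "scene" or "top"; returns the picture (420x560x3 uint8, red, green, blue); there is no depth.
- manip.camera_model(name): a dict with "intrinsics" (3x3 intrinsics, pixels), "distortion" ([k1, k2, p1, p2, k3] as OpenCV has them; the pictures are not rectified), "xyz" and "orientation" of the camera in the world. Camera axes: x right, y down, z forward; pixel columns grow to the right and rows downward; lengths in m; the calibration is good to about 2 mm. A picture is of the moment at which its call begins. camera_model takes no time and is no camera call.
- manip.sign_off(): hands the job in; it is judged then, once.
The state is a dict: "t": time; "qpos": joint angles; "joint_velocities": joint speeds; "joint_torque": joint torques, N m; "ee_pos": TCP position; "orientation": TCP orientation; "wrist_force": force on the tool from outside, world axes, zero at the start; "torque": the same for the moment, N m; "gripper_width": finger opening in m; "grip_force": force on a finger pad.
Only numpy, scipy, OpenCV 4.12 (cv2) and the standard library are available. Lean on these libraries where they do the work, as an engineer would, in place of code of your own. Each camera call takes 0.05 s, during which the arm holds its last target. There are 200 camera calls.

TASK

The gas trap in the bench clamp is used up: free it for its change. With a fingertip against the knurled rim, gripping nothing, roll the brass thumbscrew two full turns loose (counter-clockwise from above, and no further: its thread soon runs out). Then push the keeper bar by its red tab to the left, round to its stop, so that nothing lies over the trap; leave the trap in its saddles, and the fittings and the spanner where they are.

Things in the scene. Friction and masses are not known exactly. Their poses are not given: they have to be found in the camera images.
- trap_clamp: grey and aluminium bench clamp fixed to the worktop: base plate 170 (x) x 146 (y) x 12 mm high, origin at the centre of its underside. Its x axis runs from the thumbscrew (near the robot, 55 mm to -x) to the keeper's pivot (55 mm to +x); the trap lies along its y axis in two saddles
- screw_axis (a point): point of the clamp on the thumbscrew's upright axis, 82 mm above the worktop (this point stays): centre of the knurled brass head while tight. The head is 43 mm in diameter over 24 upright ridges, 20 mm high; its rim reaches from 72 to 92 mm above the worktop when tight, 6 mm higher after two turns. It is free all round; below it is only the keeper's hooked end (top at 67 mm)
- screw_mark (a point): outer end of the black line on top of the thumbscrew's head, 18 mm from its axis; turns and rises with the screw. The line runs from the centre outward and points to the keeper's pivot when fully tight and again after each full turn
- thumbscrew (a joint): turn of the thumbscrew from fully tight, rad, growing counter-clockwise from above (loosening); 12.57 is two full turns. Starts between 0 and 0.3. Drag 0.02 N m (about 1 N at the rim); stays where left; rises 3 mm a turn. Its shoulder sits 5 mm deep in a pocket of the keeper's hooked end and bars the keeper until some 1.6 turns loose; the keeper then passes under the head
- keeper (a joint): swing of the keeper, rad: 0 closed across the trap (from the pivot toward the thumbscrew), growing clockwise seen from above, so that its hooked end swings to the clamp's +y (the robot's left); the stop is at 1.745. Stays where it is left; drag 0.03 N m
- keeper_pivot (a point): point on the keeper's upright pivot axis, 58 mm above the worktop, fixed on the clamp; the pivot's dark cap screw reaches 69 mm
- keeper_tab (a point): centre of the keeper's red upright finger tab, 74 mm above the worktop, 42 mm from the pivot axis; moves with the keeper. The tab is 22 mm long along the bar, 6 mm thick and stands free from 66 to 87 mm above the worktop. The steel bar below it is 20 mm wide, from 54 to 62 mm above the worktop
- trap_center (a point): centre of the gas trap, a cartridge with a green filling and white end caps, 34 mm in diameter and 168 mm long over its brass ends, lying loose along the clamp's y axis with its top 52 mm above the worktop
- spanner_center (a point): centre of a steel open-ended spanner, 125 mm long, 5 mm thick, lying to the right of the clamp
- union_center (a point): centre of a brass compression union, 22 x 39 x 19 mm, lying to the left of the clamp
- tee_center (a point): centre of a steel tee fitting, 29 x 36 x 14 mm, lying to the left of the clamp

How it is judged:
By the outcome, as a careful person would: the job done as asked, in the order asked, and still so for the second after the job is handed in, with the robot touching nothing.
It also fails if it takes over 72 s, if anything falls off the work surface, if the arm or the gripper's body presses on something with over 40 N, if the wrist force passes 120 N, or if a joint passes its speed limit or range.

## Working session

There is one attempt and no reset: what is moved stays moved. The work goes in short steps, Python scripts to look and compute and a tool call to move; the robot and the scene stay as the last step left them, time stands still between calls to the robot, and variables do not carry over. Pictures are saved under pics/ and viewed, at most 10 in all, crops included, and the job is handed in when it is done.

Besides the shell and the picture viewer there is one more tool, called after "Request:" by a JSON object that holds its "op" and its "data", one argument or row to a line. jog_arm: Moves the arm, as the interface text tells. Its arguments: {"type":"object","properties":{"series":{"type":"array"},"squeeze":{"type":"number"}},"required":["series"]}

```bash
mkdir -p pics; ls; python3 - <<'E'
from bench import manip
import cv2,numpy as np
for n in("scene","top"):
    im=manip.get_image(n); cv2.imwrite(f"pics/{n}0.png",im[:,:,::-1]); print(n,manip.camera_model(n))
print(manip.read_state())
E
```

```text
pics
scene {'intrinsics': array([[445.3491032 ,   0.        , 275.19463818],
       [  0.        , 445.3491032 , 207.99740808],
       [  0.        ,   0.        ,   1.        ]]), 'distortion': array([-0.03627133,  0.        ,  0.        ,  0.        ,  0.        ]), 'xyz': array([ 0.14291447, -0.54842897,  0.51248031]), 'orientation': array([-2.01602799,  0.63526558, -0.39292507])}
top {'intrinsics': array([[491.94356532,   0.        , 280.56409567],
       [  0.        , 491.94356532, 208.92092795],
       [  0.        ,   0.        ,   1.        ]]), 'distortion': array([-0.14291402,  0.        ,  0.        ,  0.        ,  0.        ]), 'xyz': array([0.47786536, 0.03718447, 1.0250878 ]), 'orientation': array([-2.17927234,  2.1460096 , -0.09056971])}
{'t': 0.1, 'qpos': array([ 1.13792706e+00,  8.79133355e-02,  1.37213280e+00,  8.90727007e-07,
        1.68360159e+00, -1.03102114e-01]), 'joint_velocities': array([-0.0007259 , -0.00102775, -0.00235015,  0.00084154,  0.00134315,
        0.0021109 ]), 'joint_torque': array([ 1.97813155e-03, -3.53017974e+01, -3.14217639e+01, -1.60532941e-04,
        8.01675254e-03, -5.12265089e-06]), 'ee_pos': array([0.17793482, 0.51998882, 0.25222345]), 'orientation': array([-0.51556327, -3.09844559,  0.00311197]), 'wrist_force': array([-0.28984331, -0.14773728,  0.18787584]), 'torque': array([ 0.04471204, -0.01482098, -0.03669129]), 'grip_force': 0.0, 'gripper_width': 0.08489733019115316}
```

View pics/scene0.png

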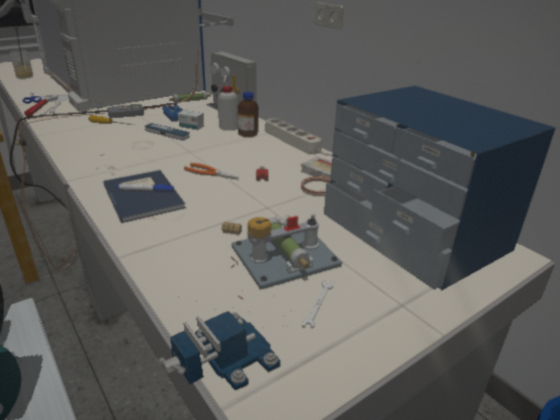

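View pics/top0.png

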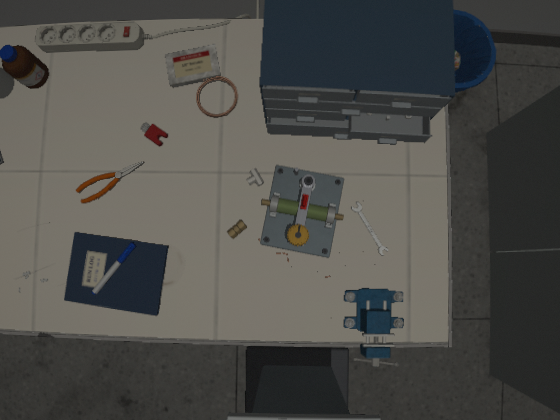

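The top view (up = +x, left = +y) shows the brass head at about (298,235), the red tab at (305,200) and the pivot at (308,182). The union is at (237,229), the tee at (255,178) and the spanner at (370,229). The drawer cabinet stands just beyond the pivot. In the scene view the head is at (260,228) and the tab at (292,223).

```bash
cat > h.py <<'E'
from bench import manip
import cv2,numpy as np
from scipy.spatial.transform import Rotation as R
def ray(n,uv):
    c=manip.camera_model(n); p=cv2.undistortPoints(np.array([[uv]],float),c["intrinsics"],c["distortion"])[0,0]
    return c["xyz"],R.from_rotvec(c["orientation"]).apply([p[0],p[1],1])
def onz(n,uv,z):
    o,d=ray(n,uv); return (o+d*(z-o[2])/d[2]).round(4)
def px(n,P):
    c=manip.camera_model(n); r=R.from_rotvec(c["orientation"]).inv()
    return cv2.projectPoints(np.array([P],float),r.as_rotvec(),-r.apply(c["xyz"]),c["intrinsics"],c["distortion"])[0][0,0]
def two(a,b):
    (o,d),(p,e)=ray("top",a),ray("scene",b)
    s=np.linalg.lstsq(np.c_[d,-e],p-o,rcond=None)[0]; A=o+d*s[0];B=p+e*s[1]
    return ((A+B)/2).round(4),np.linalg.norm(A-B).round(4)
def blob(im,lo,hi,box):
    x0,y0,x1,y1=box; h=cv2.cvtColor(im[y0:y1,x0:x1],cv2.COLOR_RGB2HSV); m=cv2.inRange(h,np.array(lo),np.array(hi))
    n,l,s,c=cv2.connectedComponentsWithStats(m); k=1+np.argmax(s[1:,4]); return c[k]+[x0,y0],s[k]
E
python3 - <<'E'
from h import *
t=cv2.imread("pics/top0.png")[:,:,::-1].copy(); s=cv2.imread("pics/scene0.png")[:,:,::-1].copy()
for lo,hi,nm,z in(((12,120,110),(28,255,255),"head",.092),((0,150,90),(8,255,255),"tab",.087)):
    a,sa=blob(t,lo,hi,(280,160,330,255)); b,sb=blob(s,lo,hi,(240,205,310,260))
    print(nm,a,sa,b,sb,onz("top",a,z),two(a,b))
print("pivot",onz("top",(308,182),.069))
for nm,uv in dict(tl=(276,166),tr=(344,180),br=(331,257),bl=(261,243)).items(): print(nm,onz("top",uv,.012))
for q in((350,140),(268,135),(430,140)): print("cab",onz("top",q,.25),onz("top",q,.1))
o=np.hstack([cv2.resize(t[155:265,255:350],None,fx=4.2,fy=4.2,interpolation=2),cv2.resize(s[200:310,225:345],None,fx=3.3,fy=4.2,interpolation=2)])
cv2.imwrite("pics/c1.png",o[:,:,::-1]); print(o.shape)
E
```

```text
head [297.93846154 235.26666667] [  9  66  19  18 195] [258.70860927 223.35099338] [  9  13  21  11 151] [0.5213 0.0191 0.092 ] (array([0.5215, 0.019 , 0.0911]), np.float64(0.0002))
tab [304.64 201.66] [21 35  7 14 50] [291.2        227.36666667] [45 21 14  4 30] [0.5862 0.007  0.087 ] (array([0.588 , 0.0068, 0.0657]), np.float64(0.0017))
pivot [6.273e-01 2.000e-04 6.900e-02]
tl [0.6691 0.0652 0.012 ]
tr [ 0.6415 -0.077   0.012 ]
br [ 0.4814 -0.0509  0.012 ]
bl [0.5079 0.0933 0.012 ]
cab [ 0.6685 -0.0599  0.25  ] [ 0.7054 -0.0787  0.1   ]
cab [0.6748 0.0724 0.25  ] [0.713  0.0792 0.1   ]
cab [ 0.6714 -0.1909  0.25  ] [ 0.7089 -0.2351  0.1   ]
(462, 795, 3)
```

View pics/c1.png

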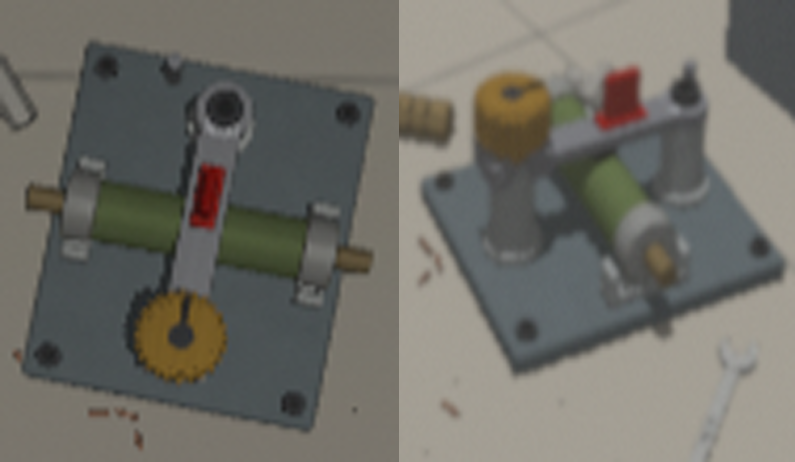

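Clamp yaw is about -10°. The head axis is near (0.521, 0.018), the pivot near (0.629, -0.001) and the mark is close to 0 rad. My plan is to shut the gripper, square the tool with the world axes, and roll the rim by orbiting the tip from left, past the near side, to the right.

Request:
{"op": "jog_arm", "data": {
  "series": [
    [[0, 0, -0.17, -0.055, -0.038, 0.0, 0], [0, 0, -0.33, -0.11, -0.076, 0.0, 0], [0, 0, -0.33, -0.165, -0.114, 0.01, 0], [0, 0, -0.33, -0.22, -0.152, 0.02, 0], [0, 0, -0.33, -0.275, -0.19, 0.03, 0], [0, 0, -0.33, -0.33, -0.23, 0.04, 0], [0, 0, -0.33, -0.38, -0.265, 0.05, 0], [0, 0, -0.33, -0.435, -0.305, 0.05, 0]]
  ]
}}

```text
t: 1.1
ee_pos: [0.4704, 0.1183, 0.2039]
orientation: [0.0, -3.14, -0.0]
wrist_force: [0.5, 0.1, 0.6]
gripper_width: 0.0001
grip_force: 0.0
```

```bash
cat >> h.py <<'E'
def st():
    s=manip.read_state(); M=R.from_rotvec(s["orientation"]).as_matrix()
    print("t",round(s["t"],2),"p",s["ee_pos"].round(4),"F",s["wrist_force"].round(1),"w",round(s["gripper_width"],4),"\ntool x",M[:,0].round(3),"y",M[:,1].round(3),"z",M[:,2].round(3),"q",s["qpos"].round(2))
E
python3 - <<'E'
from h import *
st()
im=np.hstack([manip.get_image("top")[130:270,220:360],manip.get_image("scene")[130:270,200:340]])
cv2.imwrite("pics/a1.png",cv2.resize(im,None,fx=2.8,fy=2.8,interpolation=2)[:,:,::-1])
E
```

```text
t 1.1 p [0.4704 0.1183 0.2039] F [0.5 0.1 0.6] w 0.0001 
tool x [-1.    -0.     0.002] y [-0.  1.  0.] z [-0.002  0.    -1.   ] q [ 0.13 -0.04  1.6   0.    1.58 -1.44]
```

View pics/a1.png

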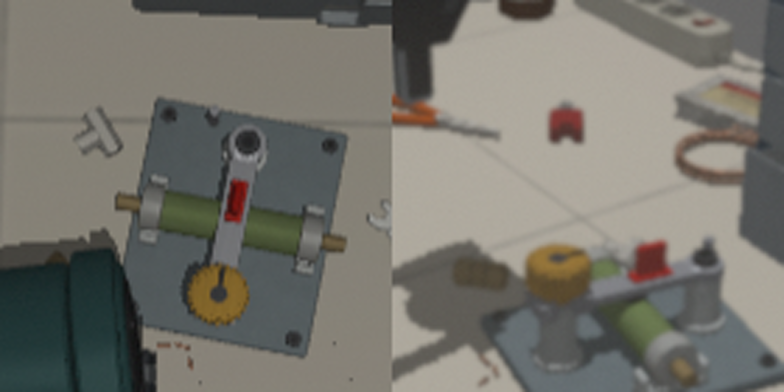

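Request:
{"op": "jog_arm", "data": {
  "series": [
    [[0, 0, 0, -0.03, -0.01, 0.03, 0], [0, 0, 0, -0.03, -0.01, 0.07, 0], [0, 0, 0, -0.03, -0.01, 0.1, 0], [0, 0, 0, -0.03, -0.01, 0.1, 0]]
  ]
}}

```text
t: 1.7
ee_pos: [0.4975, 0.1105, 0.1018]
orientation: [0.001, -3.134, 0.001]
wrist_force: [-0.0, -0.6, 0.6]
gripper_width: 0.0002
grip_force: 0.0
```

Request:
{"op": "jog_arm", "data": {
  "series": [
    [[0, 0, 0, -0.022, -0.02, 0.0, 0], [0, 0, 0, -0.022, -0.04, 0.0, 0], [0, 0, 0, -0.022, -0.046, 0.0, 0], [0, 0, 0, -0.022, -0.048, 0.0, 0]]
  ]
}}

```text
t: 2.2
ee_pos: [0.5225, 0.0625, 0.1062]
orientation: [-0.0, 3.14, 0.001]
wrist_force: [0.3, -0.4, 0.5]
gripper_width: 0.0002
grip_force: 0.0
```

Request:
{"op": "jog_arm", "data": {
  "series": [
    [[0, 0, 0, 0, -0.002, 0.004, 0], [0, 0, 0, 0, -0.004, 0.004, 0], [0, 0, 0, 0, -0.006, 0.004, 0], [0, 0, 0, 0, -0.006, 0.004, 0]]
  ]
}}

```text
t: 2.7
ee_pos: [0.5222, 0.0562, 0.101]
orientation: [0.0, -3.142, -0.0]
wrist_force: [-0.7, -0.0, 0.7]
gripper_width: 0.0004
grip_force: 0.0
```

```bash
python3 - <<'E'
from h import *
st()
im=np.hstack([manip.get_image("top")[170:270,240:340],manip.get_image("scene")[180:280,200:300]])
cv2.imwrite("pics/a2.png",cv2.resize(im,None,fx=4,fy=4,interpolation=2)[:,:,::-1])
E
```

```text
t 2.7 p [0.5222 0.0562 0.101 ] F [-0.7 -0.   0.7] w 0.0004 
tool x [-1. -0.  0.] y [-0.  1.  0.] z [-0.  0. -1.] q [-0.    0.11  1.65  0.    1.38 -1.57]
```

View pics/a2.png

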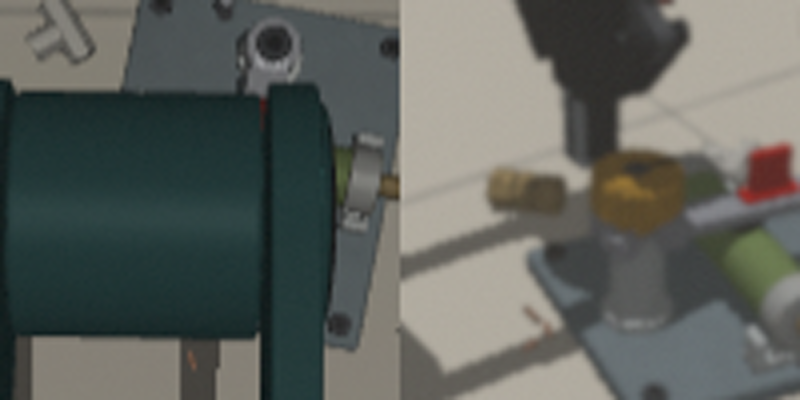

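The scene view shows the tip at (247,220), just left of the brass head, with the mark still visible. The top view is blocked by the arm. I'll keep probing to the right.

Request:
{"op": "jog_arm", "data": {
  "series": [
    [[0, 0, 0, 0, -0.002, 0, 0], [0, 0, 0, 0, -0.004, 0, 0], [0, 0, 0, 0, -0.005, 0, 0]]
  ]
}}

```text
t: 3.18
ee_pos: [0.5223, 0.053, 0.1012]
orientation: [-0.001, 3.141, 0.007]
wrist_force: [-0.6, 7.8, 1.0]
gripper_width: 0.0003
grip_force: 3.6
```

Contact at measured y = 0.053 with 7.8 N, so the stiffness is about 4 N/mm. Next I'll tabulate the rolling path with a 2 mm inset.

```bash
cat > path.py <<'E'
import numpy as np
# centre of 22x26 block rolling round head, inset rim radius; tool axes: x=-X, y=+Y ; mm
def path(R=19.5,a=11,b=13,ds=4,n=72):
    P=[np.array([[0,R+b]])]
    cor=[(-a,b),(-a,-b),(a,-b),(a,b)]
    for k in range(6):
        th=np.linspace(np.pi/2*(k+1),np.pi/2*(k+2),40); P.append(R*np.c_[np.cos(th),np.sin(th)]+cor[k%4])
    P=np.vstack(P); s=np.r_[0,np.cumsum(np.hypot(*np.diff(P,axis=0).T))]
    q=np.arange(n+1)*ds; return np.c_[np.interp(q,s,P[:,0]),np.interp(q,s,P[:,1])]
if __name__=="__main__":
    W=path()
    for i in range(0,72,8): print(i//8,"from",W[i].round(1),":",[[round(float(-d[0])/1e3,4),round(float(d[1])/1e3,4)] for d in W[i+1:i+9]-W[i]])
E
python3 path.py
```

```text
0 from [ 0.  32.5] : [[0.004, 0.0], [0.008, 0.0], [0.012, -0.0], [0.0159, -0.0006], [0.0197, -0.002], [0.0231, -0.0042], [0.0259, -0.007], [0.0282, -0.0103]]
1 from [-28.2  22.2] : [[0.0015, -0.0037], [0.0023, -0.0076], [0.0023, -0.0116], [0.0023, -0.0156], [0.0023, -0.0196], [0.0023, -0.0236], [0.0023, -0.0276], [0.0023, -0.0316]]
2 from [-30.5  -9.4] : [[-0.0, -0.004], [-0.0005, -0.008], [-0.0018, -0.0117], [-0.0038, -0.0152], [-0.0065, -0.0181], [-0.0097, -0.0205], [-0.0133, -0.0221], [-0.0172, -0.023]]
3 from [-13.3 -32.4] : [[-0.004, -0.0001], [-0.008, -0.0001], [-0.012, -0.0001], [-0.016, -0.0001], [-0.02, -0.0001], [-0.024, -0.0001], [-0.028, 0.0002], [-0.0318, 0.0014]]
4 from [ 18.5 -31. ] : [[-0.0035, 0.0019], [-0.0065, 0.0045], [-0.009, 0.0077], [-0.0108, 0.0112], [-0.0117, 0.0151], [-0.012, 0.0191], [-0.012, 0.0231], [-0.012, 0.0271]]
5 from [30.5 -3.9] : [[-0.0, 0.004], [-0.0, 0.008], [-0.0, 0.012], [-0.0, 0.016], [0.0002, 0.02], [0.0013, 0.0238], [0.0031, 0.0274], [0.0056, 0.0305]]
6 from [24.9 26.6] : [[0.0031, 0.0026], [0.0066, 0.0044], [0.0104, 0.0055], [0.0144, 0.0059], [0.0184, 0.0059], [0.0224, 0.0059], [0.0264, 0.0059], [0.0304, 0.0059]]
7 from [-5.5 32.5] : [[0.004, 0.0], [0.008, -0.0002], [0.0119, -0.0011], [0.0155, -0.0028], [0.0187, -0.0051], [0.0214, -0.0081], [0.0233, -0.0116], [0.0246, -0.0154]]
8 from [-30.1  17.1] : [[0.0004, -0.004], [0.0004, -0.008], [0.0004, -0.012], [0.0004, -0.016], [0.0004, -0.02], [0.0004, -0.024], [0.0004, -0.028], [0.0003, -0.032]]
```

Request:
{"op": "jog_arm", "data": {
  "series": [
    [[0, 0, 0, 0.004, 0, 0, 0], [0, 0, 0, 0.008, 0, 0, 0], [0, 0, 0, 0.012, 0, 0, 0], [0, 0, 0, 0.016, -0.0005, 0, 0], [0, 0, 0, 0.0195, -0.002, 0, 0], [0, 0, 0, 0.023, -0.004, 0, 0], [0, 0, 0, 0.026, -0.007, 0, 0], [0, 0, 0, 0.028, -0.0105, 0, 0]]
  ]
}}

```text
t: 4.18
ee_pos: [0.4939, 0.0402, 0.101]
orientation: [0.0, -3.141, 0.0]
wrist_force: [-0.1, 0.3, 0.9]
gripper_width: -0.0001
grip_force: 0.0
```

```bash
python3 - <<'E'
from h import *
st()
im=manip.get_image("scene"); cv2.imwrite("pics/s3full.png",im[:,:,::-1])
im=np.hstack([cv2.imread("pics/scene0.png")[200:260,230:290,::-1],im[200:260,230:290]])
cv2.imwrite("pics/a3.png",cv2.resize(im,None,fx=6,fy=6,interpolation=2)[:,:,::-1])
E
```

```text
t 4.17 p [0.4939 0.0402 0.101 ] F [-0.1  0.3  0.9] w -0.0001 
tool x [-1. -0.  0.] y [-0.  1. -0.] z [-0. -0. -1.] q [-0.03  0.05  1.72 -0.    1.37 -1.6 ]
```

View pics/a3.png

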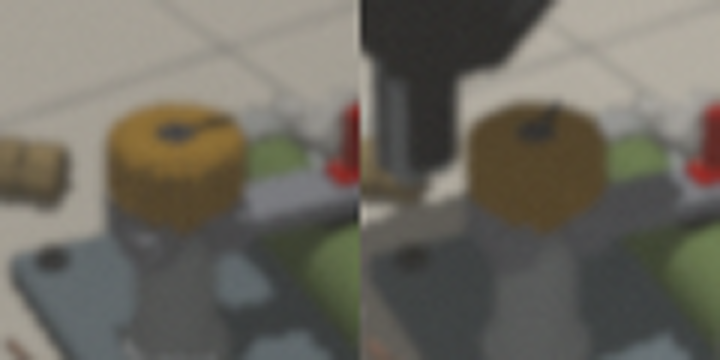

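The mark has turned by roughly half a radian, but the force is now zero: contact was lost at the tip's corner, so the tip is slimmer or rounded there. I'll continue along the near face and measure there.

Request:
{"op": "jog_arm", "data": {
  "series": [
    [[0, 0, 0, 0.001, -0.004, 0, 0], [0, 0, 0, 0.001, -0.008, 0, 0], [0, 0, 0, 0.001, -0.012, 0, 0], [0, 0, 0, 0.001, -0.016, 0, 0], [0, 0, 0, 0.001, -0.02, 0, 0]]
  ]
}}

```text
t: 4.85
ee_pos: [0.4916, 0.0206, 0.1009]
orientation: [0.001, -3.137, -0.001]
wrist_force: [-6.3, 1.2, 4.7]
gripper_width: -0.0004
grip_force: 3.0
```

```bash
cat > p2.py <<'E'
import sys,numpy as np
from path import path
R,x0,y0=map(float,sys.argv[1:4]); a=float(sys.argv[4]) if len(sys.argv)>4 else 8.2
W=path(R=R,a=a,ds=.5,n=900)
i=np.argmin(np.hypot(W[:480,0]-x0,W[:480,1]-y0)); p=np.array([x0,y0])
for k in range(9):
    w=W[i+1:][7::8][:8]; i+=64
    if len(w)<8: break
    print(k,"from",p.round(1),[[round(float(-d[0])/1e3,4),round(float(d[1])/1e3,4)] for d in w-p]); p=w[-1]
E
python3 p2.py 19.3 -28.3 2.2
```

```text
0 from [-28.3   2.2] [[-0.0008, -0.0042], [-0.0008, -0.0082], [-0.0008, -0.0122], [-0.0008, -0.0162], [-0.0014, -0.0201], [-0.0029, -0.0239], [-0.005, -0.0272], [-0.0078, -0.0301]]
1 from [-20.5 -27.9] [[-0.0033, -0.0022], [-0.007, -0.0037], [-0.011, -0.0044], [-0.015, -0.0044], [-0.019, -0.0044], [-0.023, -0.0044], [-0.027, -0.0044], [-0.031, -0.0043]]
2 from [ 10.5 -32.2] [[-0.0039, 0.0009], [-0.0075, 0.0025], [-0.0107, 0.0049], [-0.0134, 0.0079], [-0.0154, 0.0114], [-0.0166, 0.0152], [-0.017, 0.0191], [-0.017, 0.0231]]
3 from [27.5 -9. ] [[-0.0, 0.004], [-0.0, 0.008], [-0.0, 0.012], [-0.0, 0.016], [-0.0, 0.02], [0.0001, 0.024], [0.0009, 0.0279], [0.0025, 0.0316]]
4 from [25.  22.5] [[0.0023, 0.0033], [0.0053, 0.006], [0.0087, 0.008], [0.0125, 0.0093], [0.0164, 0.0098], [0.0204, 0.0098], [0.0244, 0.0098], [0.0284, 0.0098]]
5 from [-3.4 32.3] [[0.004, 0.0], [0.008, -0.0003], [0.0118, -0.0013], [0.0154, -0.0032], [0.0185, -0.0057], [0.021, -0.0088], [0.0228, -0.0124], [0.0238, -0.0162]]
6 from [-27.3  16.1] [[0.0002, -0.004], [0.0002, -0.008], [0.0002, -0.012], [0.0002, -0.016], [0.0002, -0.02], [0.0002, -0.024], [0.0002, -0.028], [0.0, -0.032]]
7 from [-27.3 -15.9] [[-0.001, -0.0039], [-0.0028, -0.0074], [-0.0053, -0.0106], [-0.0083, -0.0131], [-0.0119, -0.015], [-0.0157, -0.0161], [-0.0191, -0.0164], [-0.0191, -0.0164]]
8 from [ -8.2 -32.3] [[-0.0, 0.0], [-0.0, 0.0], [-0.0, 0.0], [-0.0, 0.0], [-0.0, 0.0], [-0.0, 0.0], [-0.0, 0.0], [-0.0, 0.0]]
```

Request:
{"op": "jog_arm", "data": {
  "series": [
    [[0, 0, 0, -0.001, -0.004, 0, 0], [0, 0, 0, -0.001, -0.008, 0, 0], [0, 0, 0, -0.001, -0.012, 0, 0], [0, 0, 0, -0.001, -0.016, 0, 0], [0, 0, 0, -0.002, -0.02, 0, 0], [0, 0, 0, -0.003, -0.024, 0, 0], [0, 0, 0, -0.005, -0.027, 0, 0], [0, 0, 0, -0.008, -0.03, 0, 0]]
  ]
}}

```text
t: 5.85
ee_pos: [0.5016, -0.0096, 0.1011]
orientation: [-0.0, 3.141, -0.0]
wrist_force: [-0.2, 0.4, 0.1]
gripper_width: -0.0002
grip_force: 0.0
```

```bash
python3 - <<'E'
from h import *
st()
im=manip.get_image("scene"); cv2.imwrite("pics/s4full.png",im[:,:,::-1])
im=im[205:245,240:280]
cv2.imwrite("pics/a4.png",cv2.resize(im,None,fx=8,fy=8,interpolation=2)[:,:,::-1])
E
```

```text
t 5.85 p [ 0.5016 -0.0096  0.1011] F [-0.2  0.4  0.1] w -0.0002 
tool x [-1.    -0.    -0.001] y [-0.  1. -0.] z [ 0.001 -0.    -1.   ] q [-0.13  0.06  1.71  0.    1.37 -1.7 ]
```

View pics/a4.png

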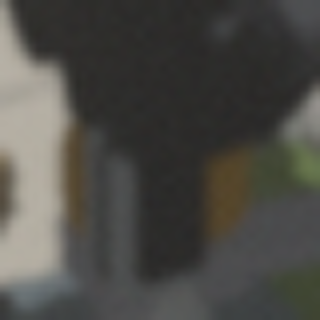

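At the rounded corner contact was lost again and the tip hides the head in the scene view. I'll switch to plain straight strokes on the near side, one per call, where the flat face contacts well.

Request:
{"op": "jog_arm", "data": {
  "series": [
    [[0, 0, 0, 0.017, 0.0, 0, 0], [0, 0, 0, 0.017, 0.04, 0, 0], [0, 0, 0, 0.007, 0.04, 0, 0], [0, 0, 0, 0.007, 0.035, 0, 0], [0, 0, 0, 0.007, 0.03, 0, 0], [0, 0, 0, 0.007, 0.025, 0, 0], [0, 0, 0, 0.007, 0.02, 0, 0], [0, 0, 0, 0.007, 0.015, 0, 0]]
  ]
}}

```text
t: 6.9
ee_pos: [0.4932, 0.005, 0.1008]
orientation: [0.0, -3.138, 0.0]
wrist_force: [-2.7, -0.1, 1.1]
gripper_width: -0.0002
grip_force: 1.1
```

```bash
python3 - <<'E'
from h import *
st()
E
```

```text
t 6.9 p [0.4932 0.005  0.1008] F [-2.7 -0.1  1.1] w -0.0002 
tool x [-1.    -0.     0.004] y [-0.  1. -0.] z [-0.004 -0.    -1.   ] q [-0.1   0.05  1.72 -0.    1.38 -1.68]
```

Request:
{"op": "jog_arm", "data": {
  "series": [
    [[0, 0, 0, 0.009, 0.004, 0, 0], [0, 0, 0, 0.009, 0.026, 0, 0], [0, 0, 0, -0.001, 0.026, 0, 0], [0, 0, 0, -0.001, 0.021, 0, 0], [0, 0, 0, -0.001, 0.016, 0, 0], [0, 0, 0, -0.001, 0.01, 0, 0], [0, 0, 0, -0.001, 0.005, 0, 0], [0, 0, 0, -0.001, 0, 0, 0]]
  ]
}}

```text
t: 7.9
ee_pos: [0.4934, 0.0049, 0.1009]
orientation: [0.001, -3.136, 0.001]
wrist_force: [-6.0, -0.5, 2.4]
gripper_width: 0.0001
grip_force: 2.4
```

Request:
{"op": "jog_arm", "data": {
  "series": [
    [[0, 0, 0, 0.01, 0.004, 0, 0], [0, 0, 0, 0.01, 0.07, 0, 0], [0, 0, 0, 0.01, 0.07, 0, 0]]
  ]
}}

```text
t: 8.28
ee_pos: [0.4851, 0.0786, 0.1012]
orientation: [-0.007, 3.14, 0.002]
wrist_force: [1.0, -0.5, -1.0]
gripper_width: 0.0002
grip_force: 0.0
```

```bash
python3 - <<'E'
from h import *
st()
im=manip.get_image("scene"); cv2.imwrite("pics/s5full.png",im[:,:,::-1])
im=im[205:245,240:280]; im=cv2.resize(im,None,fx=10,fy=10,interpolation=2)
cv2.imwrite("pics/a5.png",cv2.convertScaleAbs(im[:,:,::-1],alpha=1.6))
E
```

```text
t 8.28 p [0.4851 0.0786 0.1012] F [ 1.  -0.5 -1. ] w 0.0002 
tool x [-1.    -0.005 -0.001] y [-0.005  1.     0.001] z [ 0.001  0.001 -1.   ] q [ 0.04  0.04  1.73  0.    1.37 -1.53]
```

View pics/a5.png

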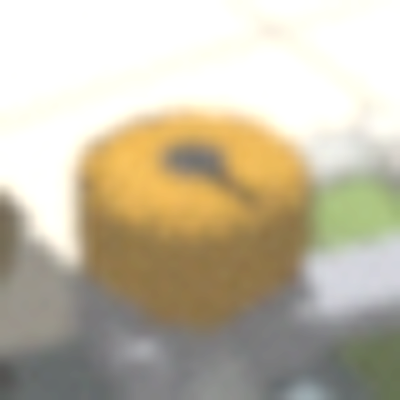

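The mark now points to the lower right in the image, from the hub at (259,220.8) to its end at (265.8,225.3). That fits most of one turn. I'll read its angle numerically by polar sampling of the head's top.

```bash
cat > mark.py <<'E'
from h import *
YAW=-.175
def mark(img,turn,name="scene"):
    z=.092+.003*turn; g=cv2.cvtColor(img,cv2.COLOR_RGB2GRAY).astype(np.float32); h=cv2.cvtColor(img,cv2.COLOR_RGB2HSV)
    th=np.deg2rad(np.arange(0,360,2)); rr=np.linspace(.010,.016,7)
    best=None
    for dx in np.arange(-3,3.1,1)*1e-3:      # axis picked by the darkest hub
        for dy in np.arange(-3,3.1,1)*1e-3:
            u=px(name,(.5213+dx,.0185+dy,z)); v=cv2.getRectSubPix(g,(5,3),tuple(map(float,u))).mean()
            if best is None or v<best[0]: best=(v,.5213+dx,.0185+dy)
    _,cx,cy=best
    P=[px(name,(cx+r*np.cos(t),cy+r*np.sin(t),z)) for t in th for r in rr]
    P=np.array(P,np.float32).reshape(len(th),len(rr),2)
    v=cv2.remap(g,P[...,0],P[...,1],1).mean(1); v=cv2.GaussianBlur(np.r_[v,v,v][:,None],(1,7),0)[180:360,0]
    i=v.argmin(); a=(th[i]-YAW)%(2*np.pi)
    print("axis",round(cx,4),round(cy,4),"mark angle rel pivot",round(a,2),"dark",v.min().round(),"median",np.median(v).round())
E
python3 - <<'E'
from mark import *
for f,t in(("scene0",0),("s3full",.1),("s5full",.85)): mark(cv2.imread(f"pics/{f}.png")[:,:,::-1].copy(),t)
mark(cv2.imread("pics/top0.png")[:,:,::-1].copy(),0,"top")
E
```

```text
axis 0.5243 0.0215 mark angle rel pivot 0.11 dark 85.0 median 110.0
axis 0.5243 0.0215 mark angle rel pivot 0.8 dark 68.0 median 71.0Traceback (most recent call last):
  File "<stdin>", line 2, in <module>
  File "mark.py", line 12, in mark
    P=[px(name,(cx+r*np.cos(t),cy+r*np.sin(t),z)) for t in th for r in rr]
       ~~^^^^^^^^^^^^^^^^^^^^^^^^^^^^^^^^^^^^^^^^
  File "h.py", line 10, in px
    c=manip.camera_model(n); r=R.from_rotvec(c["orientation"]).inv()
ValueError: time passes only in moves, steps and waits
```

```bash
python3 - <<'E'
s=open("h.py").read()
s=s.replace("def ray(","import functools\n@functools.lru_cache\ndef cam(n): return manip.camera_model(n)\ndef ray(",1).replace("c=manip.camera_model(n)","c=cam(n)").replace("def cam(n): return cam(n)","def cam(n): return manip.camera_model(n)")
open("h.py","w").write(s)
m=open("mark.py").read().replace("np.arange(-3,3.1,1)","np.arange(-6,6.1,1)"); open("mark.py","w").write(m)
E
python3 - <<'E'
from mark import *
for f,t in(("scene0",0),("s3full",.1),("s5full",.85)): mark(cv2.imread(f"pics/{f}.png")[:,:,::-1].copy(),t)
mark(cv2.imread("pics/top0.png")[:,:,::-1].copy(),0,"top")
h,m=(259-.5,220.8-.5),(265.8-.5,225.3-.5); a,b=onz("scene",h,.0945),onz("scene",m,.0945); d=b-a; print(a,b,(np.arctan2(d[1],d[0])+.175)%6.283)
E
```

```text
axis 0.5243 0.0215 mark angle rel pivot 0.11 dark 85.0 median 110.0
axis 0.5253 0.0235 mark angle rel pivot 4.43 dark 69.0 median 71.0
axis 0.5233 0.0205 mark angle rel pivot 4.99 dark 89.0 median 119.0
axis 0.5233 0.0195 mark angle rel pivot 0.04 dark 43.0 median 91.0
[0.524  0.0233 0.0945] [0.5255 0.0038 0.0945] 4.963975564474879
```

The mark is at about 4.97 rad (it started near 0.07), so 7.6 rad remain at about 1.2 rad per stroke. I'll make five strokes, then look.

Request:
{"op": "jog_arm", "data": {
  "series": [
    [[0, 0, 0, 0, -0.043, 0, 0], [0, 0, 0, -0.01, -0.044, 0, 0], [0, 0, 0, -0.01, -0.049, 0, 0], [0, 0, 0, -0.01, -0.054, 0, 0], [0, 0, 0, -0.01, -0.06, 0, 0], [0, 0, 0, -0.01, -0.065, 0, 0], [0, 0, 0, -0.01, -0.07, 0, 0]]
  ]
}}

```text
t: 9.2
ee_pos: [0.494, 0.0051, 0.1008]
orientation: [-0.001, -3.138, 0.0]
wrist_force: [-2.1, 0.7, 1.4]
gripper_width: -0.0001
grip_force: 1.0
```

Request:
{"op": "jog_arm", "data": {
  "series": [
    [[0, 0, 0, 0.01, 0.004, 0, 0], [0, 0, 0, 0.01, 0.026, 0, 0], [0, 0, 0, 0, 0.026, 0, 0], [0, 0, 0, 0, 0.021, 0, 0], [0, 0, 0, 0, 0.016, 0, 0], [0, 0, 0, 0, 0.01, 0, 0], [0, 0, 0, 0, 0.005, 0, 0], [0, 0, 0, 0, 0, 0, 0]]
  ]
}}

```text
t: 10.2
ee_pos: [0.4944, 0.005, 0.101]
orientation: [0.0, -3.139, 0.001]
wrist_force: [-2.8, -0.1, -0.1]
gripper_width: -0.0
grip_force: 0.8
```

Request:
{"op": "jog_arm", "data": {
  "series": [
    [[0, 0, 0, 0.01, 0.004, 0, 0], [0, 0, 0, 0.01, 0.026, 0, 0], [0, 0, 0, 0, 0.026, 0, 0], [0, 0, 0, 0, 0.021, 0, 0], [0, 0, 0, 0, 0.016, 0, 0], [0, 0, 0, 0, 0.01, 0, 0], [0, 0, 0, 0, 0.005, 0, 0], [0, 0, 0, 0, 0, 0, 0]]
  ]
}}

```text
t: 11.2
ee_pos: [0.4943, 0.0052, 0.1007]
orientation: [0.001, -3.139, 0.0]
wrist_force: [-1.8, 0.9, 0.6]
gripper_width: 0.0
grip_force: 0.8
```

Request:
{"op": "jog_arm", "data": {
  "series": [
    [[0, 0, 0, 0.01, 0.004, 0, 0], [0, 0, 0, 0.01, 0.07, 0, 0], [0, 0, 0, 0.01, 0.07, 0, 0]]
  ]
}}

```text
t: 11.58
ee_pos: [0.4851, 0.0787, 0.1013]
orientation: [-0.008, 3.14, 0.002]
wrist_force: [0.7, -0.8, 0.7]
gripper_width: 0.0003
grip_force: 0.0
```

```bash
python3 - <<'E'
from mark import *
st()
im=manip.get_image("scene"); cv2.imwrite("pics/s6full.png",im[:,:,::-1]); mark(im,1.35)
E
```

```text
t 11.57 p [0.4851 0.0787 0.1013] F [ 0.7 -0.8  0.7] w 0.0003 
tool x [-1.    -0.005 -0.001] y [-0.005  1.     0.001] z [ 0.001  0.001 -1.   ] q [ 0.04  0.04  1.73  0.    1.37 -1.53]
axis 0.5223 0.0225 mark angle rel pivot 2.3 dark 94.0 median 115.0
```

Three strokes brought it to 8.58 rad, i.e. 1.2 rad per stroke, with 4.0 rad left. Three more, then look.

Request:
{"op": "jog_arm", "data": {
  "series": [
    [[0, 0, 0, 0, -0.043, 0, 0], [0, 0, 0, -0.01, -0.044, 0, 0], [0, 0, 0, -0.01, -0.049, 0, 0], [0, 0, 0, -0.01, -0.054, 0, 0], [0, 0, 0, -0.01, -0.06, 0, 0], [0, 0, 0, -0.01, -0.065, 0, 0], [0, 0, 0, -0.01, -0.07, 0, 0]]
  ]
}}

```text
t: 12.5
ee_pos: [0.4942, 0.0053, 0.1005]
orientation: [-0.001, -3.139, -0.001]
wrist_force: [-0.5, 0.1, -0.0]
gripper_width: -0.0001
grip_force: 0.5
```

Request:
{"op": "jog_arm", "data": {
  "series": [
    [[0, 0, 0, 0.01, 0.004, 0, 0], [0, 0, 0, 0.01, 0.026, 0, 0], [0, 0, 0, 0, 0.026, 0, 0], [0, 0, 0, 0, 0.021, 0, 0], [0, 0, 0, 0, 0.016, 0, 0], [0, 0, 0, 0, 0.01, 0, 0], [0, 0, 0, 0, 0.005, 0, 0], [0, 0, 0, 0, 0, 0, 0]]
  ]
}}

```text
t: 13.5
ee_pos: [0.4944, 0.005, 0.101]
orientation: [0.0, -3.139, 0.001]
wrist_force: [-2.6, 1.1, 0.4]
gripper_width: 0.0003
grip_force: 0.9
```

Request:
{"op": "jog_arm", "data": {
  "series": [
    [[0, 0, 0, 0.01, 0.004, 0, 0], [0, 0, 0, 0.01, 0.026, 0, 0], [0, 0, 0, 0, 0.026, 0, 0], [0, 0, 0, 0, 0.021, 0, 0], [0, 0, 0, 0, 0.016, 0, 0], [0, 0, 0, 0, 0.01, 0, 0], [0, 0, 0, 0, 0.005, 0, 0], [0, 0, 0, 0, 0, 0, 0]]
  ]
}}

```text
t: 14.5
ee_pos: [0.4943, 0.0052, 0.1008]
orientation: [0.001, -3.139, 0.001]
wrist_force: [-1.8, 0.8, 0.5]
gripper_width: 0.0001
grip_force: 0.8
```

Request:
{"op": "jog_arm", "data": {
  "series": [
    [[0, 0, 0, 0.01, 0.004, 0, 0], [0, 0, 0, 0.01, 0.07, 0, 0], [0, 0, 0, 0.01, 0.07, 0, 0]]
  ]
}}

```text
t: 14.88
ee_pos: [0.485, 0.0787, 0.1013]
orientation: [-0.008, 3.14, 0.002]
wrist_force: [0.3, -0.3, 0.8]
gripper_width: -0.0003
grip_force: 0.0
```

```bash
python3 - <<'E'
from mark import *
st()
im=manip.get_image("scene"); cv2.imwrite("pics/s7full.png",im[:,:,::-1]); mark(im,1.9)
im=im[205:245,240:280]; im=cv2.resize(im,None,fx=10,fy=10,interpolation=2)
cv2.imwrite("pics/a7.png",cv2.convertScaleAbs(im[:,:,::-1],alpha=1.6))
E
```

```text
t 14.88 p [0.485  0.0787 0.1013] F [ 0.3 -0.3  0.8] w -0.0003 
tool x [-1.    -0.005 -0.001] y [-0.005  1.     0.001] z [ 0.001  0.001 -1.   ] q [ 0.04  0.04  1.73  0.    1.37 -1.53]
axis 0.5243 0.0225 mark angle rel pivot 6.11 dark 92.0 median 119.0
```

View pics/a7.png

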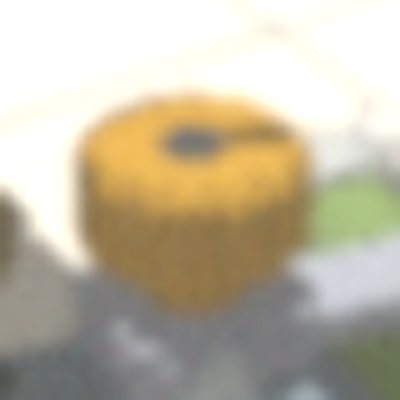

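The mark reads about 12.39 rad, roughly 0.17 rad short, and the picture agrees: the mark line from (19.5,14) to (28.5,13) in the crop lies slightly short of its start angle. One short 3.5 mm stroke should finish it. I'll also check the cabinet's clearance for the keeper push.

Request:
{"op": "jog_arm", "data": {
  "series": [
    [[0, 0, 0, 0, -0.055, 0, 0], [0, 0, 0, -0.008, -0.055, 0, 0], [0, 0, 0, -0.01, -0.055, 0, 0], [0, 0, 0, -0.01, -0.057, 0, 0], [0, 0, 0, -0.01, -0.059, 0, 0], [0, 0, 0, 0, -0.059, 0, 0], [0, 0, 0, 0.01, 0, 0, 0], [0, 0, 0, 0.01, 0, 0, 0]]
  ]
}}

```text
t: 15.92
ee_pos: [0.4746, 0.0782, 0.1011]
orientation: [-0.007, 3.141, 0.002]
wrist_force: [-0.6, -1.0, -0.9]
gripper_width: 0.0001
grip_force: 0.0
```

```bash
python3 - <<'E'
from mark import *
st()
im=manip.get_image("scene"); cv2.imwrite("pics/s8full.png",im[:,:,::-1]); mark(im,2)
for q in((327,213),(441,275)): print("cab foot",onz("scene",q,0))
# heights: drawer front edge in both views (left/right lower tray corners), cabinet top front-left corner
print("cab top FL",two((264,84),(337,98)),"tray",two((351,140),(383,215)),two((428,141),(452,246)))
E
```

```text
t 15.93 p [0.4746 0.0782 0.1011] F [-0.6 -1.  -0.9] w 0.0001 
tool x [-1.    -0.004 -0.001] y [-0.004  1.     0.001] z [ 0.001  0.001 -1.   ] q [ 0.04  0.02  1.75  0.    1.37 -1.53]
axis 0.5243 0.0215 mark angle rel pivot 6.14 dark 93.0 median 119.0
cab foot [0.7579 0.0919 0.    ]
cab foot [ 0.7834 -0.2007  0.    ]
cab top FL (array([0.7514, 0.0812, 0.2701]), np.float64(0.0054)) tray (array([ 0.7141, -0.0881,  0.096 ]), np.float64(0.0199)) (array([ 0.7109, -0.2356,  0.1117]), np.float64(0.0198))
```

```bash
python3 -c "
import cv2
a=cv2.imread('pics/scene0.png')[80:290,225:475];b=cv2.imread('pics/s8full.png')[205:245,240:280]
cv2.imwrite('pics/a8.png',__import__('numpy').hstack([cv2.resize(a,(500,420)),cv2.convertScaleAbs(cv2.resize(b,(300,420)),alpha=1.6)]))"
```

View pics/a8.png

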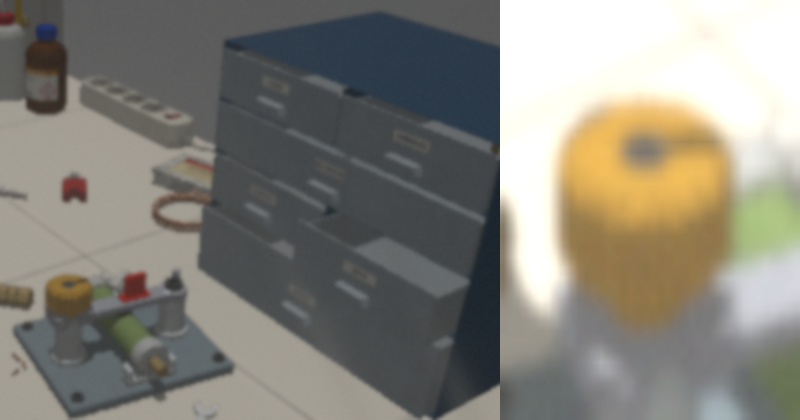

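The mark line in the right crop runs nearly horizontal, from (645,150) to (720,143). The cabinet front is at x≈0.755 and its open drawer at about 0.71, y<-0.085, so the keeper push has room. I'll refine the mark angle using the darkness centroid.

```bash
python3 - <<'E'
from mark import *
def fine(f,t,ax):
    g=cv2.cvtColor(cv2.imread(f"pics/{f}.png"),cv2.COLOR_BGR2GRAY).astype(np.float32); z=.092+.003*t
    th=np.deg2rad(np.arange(-60,60,1))+YAW; rr=np.linspace(.009,.016,8)
    P=np.array([px("scene",(ax[0]+r*np.cos(a),ax[1]+r*np.sin(a),z)) for a in th for r in rr],np.float32).reshape(len(th),len(rr),2)
    v=cv2.remap(g,P[...,0],P[...,1],2).mean(1); w=np.clip(np.median(v)-8-v,0,None); k=v.argmin(); m=abs(np.arange(len(th))-k)<20
    return ((w*m*th).sum()/(w*m).sum()-YAW).round(3)
for ax in((.523,.0195),(.5243,.0215),(.5243,.023)):
    print(ax,[(f,fine(f,t,ax)) for f,t in(("scene0",0),("s7full",1.97),("s8full",2))])
E
```

```text
(0.523, 0.0195) [('scene0', np.float64(0.284)), ('s7full', np.float64(0.105)), ('s8full', np.float64(0.077))]
(0.5243, 0.0215) [('scene0', np.float64(0.105)), ('s7full', np.float64(-0.103)), ('s8full', np.float64(-0.137))]
(0.5243, 0.023) [('scene0', np.float64(-0.017)), ('s7full', np.float64(-0.215)), ('s8full', np.float64(-0.241))]
```

The screw is at about 12.37 rad and the short stroke did not bite. I'll repeat it with firmer contact.

Request:
{"op": "jog_arm", "data": {
  "series": [
    [[0, 0, 0, -0.008, -0.05, 0, 0], [0, 0, 0, -0.018, -0.055, 0, 0], [0, 0, 0, -0.021, -0.055, 0, 0], [0, 0, 0, -0.021, -0.055, 0, 0], [0, 0, 0, -0.021, -0.058, 0, 0], [0, 0, 0, -0.021, -0.06, 0, 0], [0, 0, 0, -0.021, -0.06, 0, 0]]
  ]
}}

```text
t: 16.85
ee_pos: [0.492, 0.0155, 0.1005]
orientation: [-0.001, -3.13, -0.001]
wrist_force: [-13.0, 1.0, 8.3]
gripper_width: -0.0
grip_force: 6.8
```

Request:
{"op": "jog_arm", "data": {
  "series": [
    [[0, 0, 0, 0.015, 0, 0, 0], [0, 0, 0, 0.021, 0.06, 0, 0], [0, 0, 0, 0.021, 0.06, 0, 0]]
  ]
}}

```text
t: 17.23
ee_pos: [0.4748, 0.078, 0.1012]
orientation: [-0.006, 3.14, 0.002]
wrist_force: [-0.3, -0.0, -0.2]
gripper_width: 0.0
grip_force: 0.0
```

```bash
cat > fine.py <<'E'
from mark import *
def fine(f,t,ax):
    g=cv2.cvtColor(cv2.imread(f"pics/{f}.png"),cv2.COLOR_BGR2GRAY).astype(np.float32); z=.092+.003*t
    th=np.deg2rad(np.arange(-60,60,1))+YAW; rr=np.linspace(.009,.016,8)
    P=np.array([px("scene",(ax[0]+r*np.cos(a),ax[1]+r*np.sin(a),z)) for a in th for r in rr],np.float32).reshape(len(th),len(rr),2)
    v=cv2.remap(g,P[...,0],P[...,1],2).mean(1); w=np.clip(np.median(v)-8-v,0,None); k=v.argmin(); m=abs(np.arange(len(th))-k)<20
    return ((w*m*th).sum()/(w*m).sum()-YAW).round(3)
E
python3 - <<'E'
from fine import *
st()
im=manip.get_image("scene"); cv2.imwrite("pics/s9full.png",im[:,:,::-1])
for ax in((.523,.0195),(.5243,.0215)): print(ax,fine("scene0",0,ax),fine("s9full",2,ax))
E
```

```text
t 17.23 p [0.4748 0.078  0.1012] F [-0.3 -0.  -0.2] w 0.0 
tool x [-1.    -0.004 -0.001] y [-0.004  1.     0.001] z [ 0.001  0.001 -1.   ] q [ 0.04  0.02  1.75  0.    1.37 -1.53]
(0.523, 0.0195) 0.284 0.195
(0.5243, 0.0215) 0.105 -0.01
```

The screw is now within about 0.05–0.1 rad of two turns. I'll go over to the right side of the red tab.

Request:
{"op": "jog_arm", "data": {
  "series": [
    [[0, 0, 0, 0, 0, -0.05, 0], [0, 0, 0, -0.03, -0.03, -0.05, 0], [0, 0, 0, -0.07, -0.07, -0.05, 0], [0, 0, 0, -0.111, -0.116, -0.05, 0], [0, 0, 0, -0.111, -0.116, -0.05, 0], [0, 0, 0, -0.111, -0.116, -0.02, 0], [0, 0, 0, -0.111, -0.116, 0.004, 0], [0, 0, 0, -0.111, -0.116, 0.004, 0]]
  ]
}}

```text
t: 18.27
ee_pos: [0.584, -0.0405, 0.0945]
orientation: [-0.001, -3.136, -0.001]
wrist_force: [0.3, 0.5, 0.1]
gripper_width: -0.0001
grip_force: 0.0
```

```bash
python3 - <<'E'
from fine import *
st()
im=manip.get_image("scene")[150:290,200:380]; im2=manip.get_image("top")[150:270,250:350]
o=np.hstack([cv2.resize(im,None,fx=2.8,fy=2.8,interpolation=2),cv2.resize(im2,(327,392),interpolation=2)])[:,:800]
cv2.imwrite("pics/a9.png",cv2.convertScaleAbs(o[:,:,::-1],alpha=1.4))
E
```

```text
t 18.27 p [ 0.584  -0.0405  0.0945] F [0.3 0.5 0.1] w -0.0001 
tool x [-1.     0.001  0.006] y [0.001 1.    0.001] z [-0.006  0.001 -1.   ] q [-0.17  0.25  1.5  -0.    1.39 -1.74]
```

View pics/a9.png

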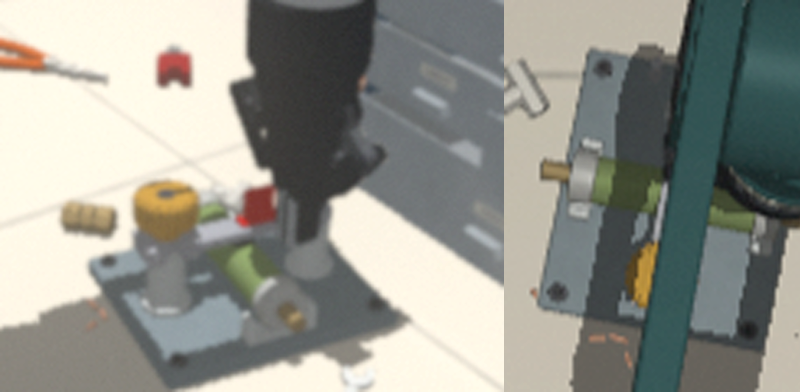

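The scene view shows the tip beside the tab's right face, clear of the pivot, and the mark pointing at the pivot. I've now viewed 11 pictures, one over the limit of 10, so from here I'll use numbers only. Next, waypoints for the tab's arc.

```bash
python3 - <<'E'
import numpy as np
pv=np.array([630,0.]);p0=np.array([584,-40.5])
for f in np.r_[np.arange(170,66,-6.5),66]:
    a=np.deg2rad(f);u=np.array([np.cos(a),np.sin(a)]);m=np.array([u[1],-u[0]])
    h=np.hypot(8.2*m[0],13*m[1]); c=pv+42*u-(3+h)*m; print(round(f,1),c.round(1),"tool",(-(c-p0)[0]).round(1),((c-p0)[1]).round(1))
E
```

```text
170.0 [585.9  -8.3] tool -1.9 32.2
163.5 [585.3  -3.1] tool -1.3 37.4
157.0 [585.3   2.2] tool -1.3 42.7
150.5 [586.1   7.6] tool -2.1 48.1
144.0 [587.5  12.9] tool -3.5 53.4
137.5 [589.5  18. ] tool -5.5 58.5
131.0 [592.2  22.8] tool -8.2 63.3
124.5 [595.5  27.3] tool -11.5 67.8
118.0 [599.3  31.2] tool -15.3 71.7
111.5 [603.4  34.7] tool -19.4 75.2
105.0 [607.9  37.6] tool -23.9 78.1
98.5 [612.6  39.9] tool -28.6 80.4
92.0 [617.3  41.6] tool -33.3 82.1
85.5 [622.1  42.8] tool -38.1 83.3
79.0 [626.8  43.4] tool -42.8 83.9
72.5 [631.4  43.6] tool -47.4 84.1
66.0 [636.   43.3] tool -52.0 83.8
```

Request:
{"op": "jog_arm", "data": {
  "series": [
    [[0, 0, 0, -0.002, 0.016, 0, 0], [0, 0, 0, -0.002, 0.026, 0, 0], [0, 0, 0, -0.002, 0.032, 0, 0], [0, 0, 0, -0.001, 0.037, 0, 0], [0, 0, 0, -0.001, 0.043, 0, 0], [0, 0, 0, -0.002, 0.048, 0, 0]]
  ]
}}

```text
t: 19.12
ee_pos: [0.588, 0.0079, 0.0969]
orientation: [0.0, -3.141, 0.0]
wrist_force: [0.1, -0.3, 0.3]
gripper_width: 0.0004
grip_force: 0.5
```

```bash
cat > tab.py <<'E'
from h import *
import sys
st()
im=manip.get_image("scene"); c,s=blob(im,(0,150,70),(8,255,255),(255,190,340,260)); T=onz("scene",c,.076)
d=T[:2]-[.630,0]; print("tab",c,s,T,"r",np.hypot(*d).round(4),"keeper",(np.pi-.175-np.arctan2(d[1],d[0])).round(2))
E
python3 tab.py
```

```text
t 19.12 p [0.588  0.0079 0.0969] F [ 0.1 -0.3  0.3] w 0.0004 
tool x [-1. -0.  0.] y [-0.  1. -0.] z [-0. -0. -1.] q [-0.08  0.25  1.5  -0.    1.39 -1.65]Traceback (most recent call last):
  File "tab.py", line 4, in <module>
    im=manip.get_image("scene"); c,s=blob(im,(0,150,70),(8,255,255),(255,190,340,260)); T=onz("scene",c,.076)
                                     ~~~~^^^^^^^^^^^^^^^^^^^^^^^^^^^^^^^^^^^^^^^^^^^^^
  File "h.py", line 21, in blob
    n,l,s,c=cv2.connectedComponentsWithStats(m); k=1+np.argmax(s[1:,4]); return c[k]+[x0,y0],s[k]
                                                     ~~~~~~~~~^^^^^^^^^
    return _wrapfunc(a, 'argmax', axis=axis, out=out, **kwds)
    return bound(*args, **kwds)
ValueError: attempt to get argmax of an empty sequence
```

Request:
{"op": "jog_arm", "data": {
  "series": [
    [[0, 0, 0, -0.0015, 0.005, 0, 0], [0, 0, 0, -0.0035, 0.0105, 0, 0], [0, 0, 0, -0.006, 0.015, 0, 0], [0, 0, 0, -0.0095, 0.02, 0, 0], [0, 0, 0, -0.013, 0.024, 0, 0], [0, 0, 0, -0.0175, 0.027, 0, 0], [0, 0, 0, -0.022, 0.03, 0, 0], [0, 0, 0, -0.0265, 0.0325, 0, 0]]
  ]
}}

```text
t: 20.18
ee_pos: [0.615, 0.0405, 0.097]
orientation: [0.0, -3.141, -0.0]
wrist_force: [-0.6, -0.8, -0.2]
gripper_width: -0.0002
grip_force: 0.4
```

```bash
python3 tab.py 2>&1 | tail -4; python3 - <<'E'
from h import *
im=manip.get_image("top"); 
try:
    c,s=blob(im,(0,140,50),(8,255,255),(270,160,330,220)); print(c,s,onz("top",c,.087))
except Exception as e: print("hidden")
E
```

```text
t 20.18 p [0.615  0.0405 0.097 ] F [-0.6 -0.8 -0.2] w -0.0002 
tool x [-1. -0.  0.] y [-0.  1.  0.] z [-0.  0. -1.] q [-0.03  0.31  1.42  0.    1.41 -1.6 ]
tab [298.42857143 214.42857143] [42 23  3  4  7] [0.617  0.0237 0.076 ] r 0.027 keeper 0.89
hidden
```

Request:
{"op": "jog_arm", "data": {
  "series": [
    [[0, 0, 0, -0.005, 0.0015, 0, 0], [0, 0, 0, -0.0095, 0.003, 0, 0], [0, 0, 0, -0.0145, 0.0035, 0, 0], [0, 0, 0, -0.019, 0.0035, 0, 0], [0, 0, 0, -0.022, 0.0035, 0, 0], [0, 0, 0, -0.022, 0.0035, 0, 0]]
  ]
}}

```text
t: 21.02
ee_pos: [0.6325, 0.0438, 0.0967]
orientation: [0.0, -3.13, -0.0]
wrist_force: [-14.5, -1.0, 7.7]
gripper_width: 0.0004
grip_force: 6.5
```

A force of 14.5 N at exactly the predicted stop position. I'll back off, lift and clear the view.

Request:
{"op": "jog_arm", "data": {
  "series": [
    [[0, 0, 0, 0.015, 0, 0, 0], [0, 0, 0, 0.02, 0, -0.05, 0], [0, 0, 0, 0.04, 0.04, -0.1, 0], [0, 0, 0, 0.08, 0.08, -0.12, 0], [0, 0, 0, 0.12, 0.12, -0.12, 0], [0, 0, 0, 0.16, 0.16, -0.12, 0], [0, 0, 0, 0.2, 0.2, -0.12, 0], [0, 0, 0, 0.22, 0.22, -0.12, 0]]
  ]
}}

```text
t: 22.02
ee_pos: [0.4152, 0.2658, 0.2178]
orientation: [-0.004, 3.14, 0.003]
wrist_force: [0.4, 0.1, 0.1]
gripper_width: -0.0001
grip_force: 0.0
```

```bash
python3 - <<'E'
from fine import *
st()
t=manip.get_image("top"); s=manip.get_image("scene"); cv2.imwrite("pics/t10.png",t[:,:,::-1]); cv2.imwrite("pics/s10.png",s[:,:,::-1])
c,k=blob(t,(0,150,80),(8,255,255),(270,160,330,220)); T=onz("top",c,.087); d=T[:2]-[.630,0]
print("tab",c,k,T,np.hypot(*d).round(4),"keeper",(np.pi-.175-np.arctan2(d[1],d[0])).round(2))
for ax in((.523,.0195),(.5243,.0215)): print(fine("scene0",0,ax),fine("s10",2,ax))
mark(t,2,"top")
a=cv2.imread("pics/top0.png")[:,:,::-1].copy()
for nm,lo,hi,box in(("green",(28,70,40),(50,255,255),(260,190,350,230)),("union",(12,60,60),(28,255,255),(222,215,252,243))):
    print(nm,[blob(i,lo,hi,box)[0].round(1) for i in(a,t)])
for nm,(x0,y0,x1,y1) in dict(tee=(243,165,266,190),spanner=(348,198,392,260)).items():
    print(nm,cv2.absdiff(a[y0:y1,x0:x1],t[y0:y1,x0:x1]).mean().round(1))
E
```

```text
t 22.02 p [0.4152 0.2658 0.2178] F [0.4 0.1 0.1] w -0.0001 
tool x [-1.    -0.003 -0.002] y [-0.003  1.     0.002] z [ 0.002  0.002 -1.   ] q [ 0.45 -0.03  1.56  0.    1.61 -1.12]
tab [288.11864407 172.93220339] [11  9 15  9 59] [0.6416 0.0395 0.087 ] 0.0412 keeper 1.68
0.284 0.195
0.105 -0.01
axis 0.5233 0.0195 mark angle rel pivot 6.21 dark 48.0 median 96.0
green [array([287.6, 206.5]), array([302. , 209.3])]
union [array([236.6, 229. ]), array([236.7, 228.8])]
tee 10.7
spanner 7.0
```

```bash
python3 - <<'E'
from h import *
for f in("top0","t10"):
    im=cv2.imread(f"pics/{f}.png"); h=cv2.cvtColor(im,cv2.COLOR_BGR2HSV)[160:225,270:335]
    for nm,lo,hi in(("tab",(0,130,60),(9,255,255)),("green",(28,70,40),(50,255,255))):
        v,u=np.nonzero(cv2.inRange(h,np.array(lo),np.array(hi))); P=np.array([onz("top",(a+270.,b+160.),.087 if nm=="tab" else .052)[:2] for a,b in zip(u,v)])
        w=np.linalg.svd(P-P.mean(0),full_matrices=False)[2][0]
        print(f,nm,len(u),P.mean(0).round(4),"dir deg",np.rad2deg(np.arctan2(w[1],w[0])).round(1)%180,"extent",np.ptp((P-P.mean(0))@w).round(3))
E
```

```text
top0 tab 68 [0.5867 0.0078] dir deg 169.9 extent 0.027
top0 green 528 [0.5749 0.0107] dir deg 79.8 extent 0.099
t10 tab 76 [0.6414 0.0393] dir deg 70.2 extent 0.028
t10 green 674 [0.5749 0.0109] dir deg 80.0 extent 0.099
```

The tab has turned 99.7° (the stop is at 100°), the trap has not moved, and the screw is at about 12.5 rad.

```bash
python3 -c "
from bench import manip
print(manip.sign_off())"
```

```text
the job is handed in; nothing more can be done
None
```

The job is handed in at about 22 s: the thumbscrew is two turns loose (about 12.5 rad measured), the keeper is round at its stop (99.7° of 100°), and the trap and union are unmoved; the tee and spanner got only a rough picture comparison. I viewed 11 pictures, one over the limit of 10.

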